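# Gauge the condenser lens and lift it with lens tongs

## Robot

A 6-joint arm with a two-finger parallel gripper is mounted at the origin on the work surface. World frame = base frame: x ahead of the robot, y to its left, z up, the work surface at z = 0. Lengths are in mm, angles in rad, forces in N, time in s.
With the tool pointing down it reaches from about 350 to 875 mm from the base axis. Payload 4.2 kg.
Tool frame: the origin (TCP) lies between the finger pads, 19 mm behind the fingertips; this is the grasp point; z points along the fingers, y is the line along which they close (so a half turn about z gives the same grasp; the last joint's range is limited). The gripper opens to 85 mm and grips with 20 to 120 N. Pads are 22 mm wide; open, the fingers measure 114 mm over their backs; the gripper's body (76 mm by 85 mm) begins 54 mm behind the grasp point. The pads swing forward as they close: fully open they stand 13 mm farther back than shut.
Start: joints at [1.5, 0.385, 0.008, 0, -1.194, -0.259], TCP at [202.376, 591.306, 250.012] pointing down, gripper open.
Joint ranges: [-3.14, 3.14], [-1.21, 2.06], [-1.07, 1.41], [-3.16, 2.05], [-2.99, -0.16], [-3.1, 3.1]. Speed limits (rad/s): [2.79, 2.79, 3.14, 3.14, 3.14, 3.14].

## Interface

Orientations are given as a unit quaternion [x, y, z, w].
In Python, from bench import arm gives the robot as it stands.
- The arm moves only by the shell command python3 -m pendant 'ROWS'. ROWS is JSON, a list of rows, each a list of 7 numbers: the shift along the tool's x, y, z in m, then the turn, a rotation vector about the tool's x, y, z in degrees, then the finger opening in m, from 0 to 0.0854. In form: [[x, y, z, wx, wy, wz, fingers], ...]. A call has 1 to 12 rows; each row shifts and turns the commanded pose from where the row before left it, along the tool's axes as they then stand; what a row does not reach is not made up. A row lasts 1/10 s, in which the tool goes at most 50 mm and 8.59 degrees, less where a joint would pass 70% of its speed; a pose out of reach is approached as far as the arm can. A call is refused whole if a number of a shift passes 0.05 or a number of a turn 8.59, either way. A call with a gripper value outside its range is refused whole. The fingers move at their own pace and stop on an object; the grip force is fixed at half the most. Time passes only in rows, so rows that do not move let the fingers close. It gives the time, the measured TCP pose, the force, the opening and the grip force at its end, in the units of the state.
- arm.read_state(): the state, without advancing time (a new reading comes with each control period).
- arm.get_image(name): name is "side" or "top" or "wrist"; returns a dict with "image" (384x512x3 uint8, red, green, blue), "fx", "fy", "cx", "cy" (pixels), "xyz" and "rotation" of the camera in the world. Camera axes: x right, y down, z forward; pixel columns grow to the right and rows downward; lengths in mm; the calibration is good to about 2 mm. The wrist camera is an equidistant fisheye: a pixel r from the principal point sees the ray r / f radians off the axis. A picture is of the moment at which its call begins. There is no depth.
- arm.job_done(): hands the job in; it is judged then, once.
The state is a dict: "clock": time; "joints": joint angles; "joint_vel": joint speeds; "joint_efforts": joint torques, N m; "position": TCP position; "ee_rot": TCP orientation; "contact_force": force on the tool from outside, world axes, zero at the start; "wrist_torque": the same for the moment, N m; "gripper_width": finger opening in mm; "grasp_force": force on a finger pad.
Only numpy, scipy, OpenCV 4.12 (cv2) and the standard library are available. Lean on these libraries where they do the work, as an engineer would, in place of code of your own. Each camera call takes 0.05 s, during which the arm holds its last target. There are 200 camera calls.

## Task

Press the red knob of the drop gauge down, without forcing it, until its sprung foot rests on top of the amber condenser lens for a moment to read its thickness, and let it spring back up. Then pick up the blue-gripped lens tongs, close their jaws on the rim of the lens and take it off the gauge, never touching the glass with the gripper itself or dropping it. Finish while still holding: the lens gripped in the tongs, roughly level and still, at least 12 cm above the table and clear of everything else, with the chrome knob, cream cover and black clip left where they were.

Things in the scene. Friction and masses are not known exactly. Their poses are not given: they have to be found in the camera images.
- gauge: fixed drop gauge; origin on the table under its anvil centre. Grey base 90 (x) x 150 (y -45 to +105) x 12 mm; steel anvil 30 mm diameter, top 30 mm up; column (20 mm diameter, 140 mm high) at own y +85 mm holds an arm along y over the anvil, 102 to 128 mm high, 22 mm wide. Open to own -x (roughly to the robot), +x and -y.
- gauge_foot (a joint): travel of the gauge's vertical spindle, m: 0 = up, grows downward to 0.043. The foot (14 mm diameter) is 73 mm above the table minus this value and meets the lens at about 0.025. A spring (3 N at the top, 4 to 5 N at the lens) returns it when let go; once on the lens it is a hard stop.
- gauge_knob (a point): centre of the top face of the red press knob (30 mm diameter, 12 mm thick) on the gauge spindle, straight above the anvil; 185 mm above the table when up; pushing it straight down lowers the foot.
- lens: amber glass condenser lens lying flat side down on the anvil: 44 mm diameter, upright rim 12 mm tall, domed to 18 mm at the centre with a flat 18 mm across on top; 40 to 80 g; loose. Origin: centre of the underside; z is its optical axis (up).
- tongs: sprung lens tongs lying flat, 0.11 kg, balanced near the pads, loose. Origin on the table under the middle between the blue grip pads; own +x points to the jaws. Pads: 36 mm long (x), 0 to 34 mm high, 48 mm over their outer faces at rest. Dark pivot block 30 x 34 x 30 mm at x -90 mm. Width over the jaws 82 mm.
- tongs_grip (a point): point midway between the blue pads, 24 mm above the tongs' underside: TCP goes here, closing along own y. Arms need 12 N at the pads to start closing, 14 N at the lens: squeezed to 44 or 45 mm they are carried open; jaws meet the lens at about 37 mm over the pads; then grip with about 50 N. Fully shut 31 mm.
- tongs_jaw (a point): point midway between the black V jaws, 105 mm along own +x from the origin, 18 mm above the underside: the middle of the lens rim comes here. Jaws 28 mm long (x), 10 to 26 mm high, 71 mm apart in the Vs and 61 mm at their lips at rest; they move 2.2 times as far as the pads.
- tongs_left (a joint): angle of one tongs arm, rad: 0 = open at rest, about 0.065 closed on the lens, 0.10 fully shut; the other arm mirrors it.
- knob: chrome focusing knob, 36 mm diameter, 28 mm tall, standing on its base; origin: centre of underside. A bystander.
- cover: cream bakelite lamp housing cover, round dome 90 mm diameter, 66 mm tall; origin: centre of underside. A bystander.
- clip: black spring clip, about 52 x 22 x 15 mm, lying flat; origin: centre of underside. A bystander.
Things that resemble listed ones, but are neither listed nor needed, are in the scene too. There is more than one size of the tongs; the job needs the larger. Of the things like the lens, leave any that is purple; of the rest the larger one is meant.

How it is judged (in metres and radians):
On the way, in this order (a step that is already met when the one before it is completed fails the run):
1. the gauge foot rests on the lens on its anvil, the tongs not yet taken (contact force between gauge_foot and lens above 0.5 N and value of joint gauge_foot between 0.021 and 0.029 m and horizontal distance between lens and gauge below 0.012 m and distance of tongs from where it was at the start of the episode below 0.03 m), for 0.2 s.
2. the foot has sprung back up and the tongs are closed on the lens (value of joint gauge_foot below 0.005 m and contact force between tongs and lens above 1 N and value of joint tongs_left above 0.045 rad and distance between lens and tongs_jaw below 0.02 m), for 0.2 s.
At the end, for the whole second after the job is handed in: Lens underside over 12 cm up, tilt under 0.4 rad, under 3 cm/s, pinched by the tongs (over 1 N, within 20 mm of the jaw point); fingers hold the tongs; nothing but the tongs touches the lens, tongs clear of the gauge; gauge foot up within 5 mm; knob, cover and clip within 3 cm of their starts (height (world z) of lens above 0.12 m and angle between lens's own z axis and vertical below 0.4 rad and contact force between tongs and lens above 1 N and contact force between the fingers and tongs above 3 N and distance between lens and tongs_jaw below 0.02 m and contact force between each of gauge, the arm, the fingers and lens below 0.05 N and contact force between gauge and tongs below 0.05 N and linear speed of lens below 0.03 m/s and value of joint gauge_foot below 0.005 m and distance of each of knob, cover, clip from where it was at the start of the episode below 0.03 m); the arm keeps its last pose, push and grip.
It fails at once if the gripper or arm touches the lens (contact force between any of the fingers, the arm and lens above 0.3 N).
It fails at once if the gauge foot is forced onto the lens (over 45 N) (contact force between gauge_foot and lens above 45 N).
It fails at once if the lens is dropped onto the base or table (height (world z) of lens below 0.022 m).
It fails at once if the knob, cover or clip is moved by more than 3 cm (distance of any of knob, cover, clip from where it was at the start of the episode above 0.03 m).
It also fails if it takes over 59 s, if anything falls off the work surface, if the arm or the gripper's body presses on something with over 40 N, if the wrist force passes 120 N, or if a joint passes its speed limit or range.

## Working session

There is one attempt and no reset: what is moved stays moved. The work goes in short steps, Python scripts to look and compute and a shell command to move; the robot and the scene stay as the last step left them, time stands still between calls to the robot, and variables do not carry over. Pictures are saved under pics/ and viewed, at most 10 in all, crops included, and the job is handed in when it is done.

```bash
mkdir -p pics; ls; python3 - <<'E'
from bench import arm
import cv2,pickle
d={}
for n in("side","top"):
    r=arm.get_image(n); d[n]=r
    cv2.imwrite(f"pics/{n}0.png",r["image"][:,:,::-1])
    print(n,[r[k] for k in("fx","fy","cx","cy")],r["xyz"],r["rotation"])
pickle.dump(d,open("d0.pkl","wb"))
print(arm.read_state())
E
```

```text
pics
side [481.9524015775603, 481.9524015775603, 253.12550817247197, 186.391601210956] [471.40762645 733.66518497 968.73970571] [-0.06746568  0.93508165 -0.34754313  0.01686634]
top [365.83994345976544, 365.83994345976544, 262.020805416212, 191.20565802243897] [ 323.96060386  -14.66637363 1185.73278989] [-0.7027141   0.70463849 -0.06596873  0.07297688]
{'clock': 0.1, 'joints': array([ 1.49962742e+00,  3.85488271e-01,  6.76829806e-03, -4.43098701e-04,
       -1.19400648e+00, -2.58584017e-01]), 'joint_vel': array([-0.00035133, -0.00126136,  0.00454305,  0.00226719,  0.00233819,
        0.00065257]), 'joint_efforts': array([-7.12138444e-04, -3.93319058e+01,  1.88930243e+01,  4.19802859e+00,
       -2.55598388e-03,  6.71177375e-06]), 'position': array([202.2131169 , 590.87159262, 249.0268118 ]), 'ee_rot': array([ 9.86424744e-01, -1.64210995e-01, -1.14724319e-04,  9.80095907e-04]), 'contact_force': array([-0.19854443,  0.01673031, -1.09088057]), 'wrist_torque': array([-0.00659859,  0.0073444 , -0.0657229 ]), 'grasp_force': 0.0, 'gripper_width': 85.60533349231876}
```

View pics/side0.png

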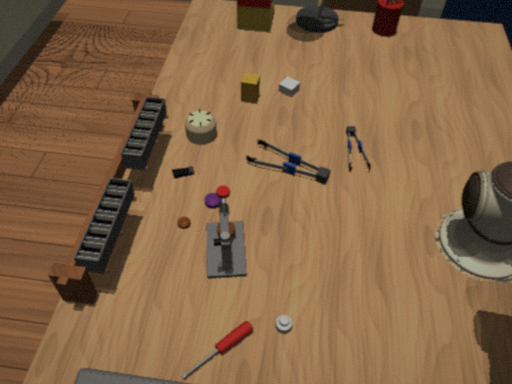

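View pics/top0.png

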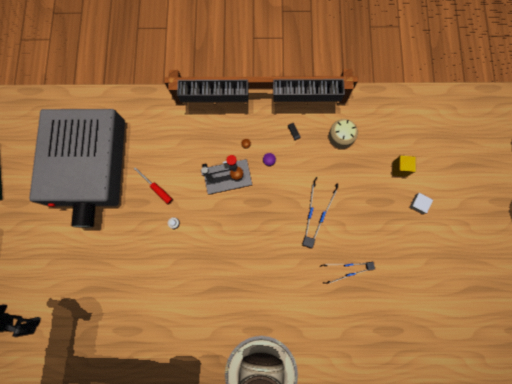

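The top view shows the robot base at the bottom, the gauge at about (228,175), the red knob at (231,160) and the large tongs at (308,243) with jaws at (314,180) and (336,186). The side view shows the gauge at (226,240) and the large tongs at (290,163). Next I'll enlarge crops of these.

```bash
cat > h.py <<'E'
import numpy as np,cv2,pickle
from scipy.spatial.transform import Rotation as R
def ray(c,u,v):
    M=R.from_quat(c["rotation"]).as_matrix()
    return np.array(c["xyz"]),M@np.array([(u-c["cx"])/c["fx"],(v-c["cy"])/c["fy"],1])
def plane(c,u,v,z):
    o,d=ray(c,u,v); return o+d*(z-o[2])/d[2]
def tri(rs):
    A=np.zeros((3,3));b=np.zeros(3)
    for o,d in rs:
        d=d/np.linalg.norm(d);P=np.eye(3)-np.outer(d,d);A+=P;b+=P@o
    p=np.linalg.solve(A,b)
    return p,[np.linalg.norm(np.cross(p-o,d/np.linalg.norm(d))) for o,d in rs]
def crop(img,u0,v0,w,h,s):
    c=cv2.resize(img[v0:v0+h,u0:u0+w],None,fx=s,fy=s,interpolation=cv2.INTER_CUBIC)
    for k in range(0,w,10):
        cv2.line(c,(k*s,0),(k*s,5),(255,255,255),1); cv2.putText(c,str(u0+k),(k*s,14),0,.32,(255,255,255),1)
    for k in range(0,h,10):
        cv2.line(c,(0,k*s),(5,k*s),(255,255,255),1); cv2.putText(c,str(v0+k),(6,k*s+4),0,.32,(255,255,255),1)
    return c
E
python3 - <<'E'
from h import *
d=pickle.load(open("d0.pkl","rb"))
t=d["top"]["image"][:,:,::-1];s=d["side"]["image"][:,:,::-1]
a=np.vstack([crop(t,195,145,66,50,6),crop(t,290,170,66,50,6),])
b=np.vstack([crop(s,195,180,66,100,6)])
cv2.imwrite("pics/c1.png",np.hstack([a,b]))
cv2.imwrite("pics/c2.png",np.hstack([crop(s,240,130,100,60,5),crop(t,295,170,50,60,5)][0:1]+[crop(t,290,195,50,60,5)]))
E
```

```text
(no output)
```

View pics/c1.png

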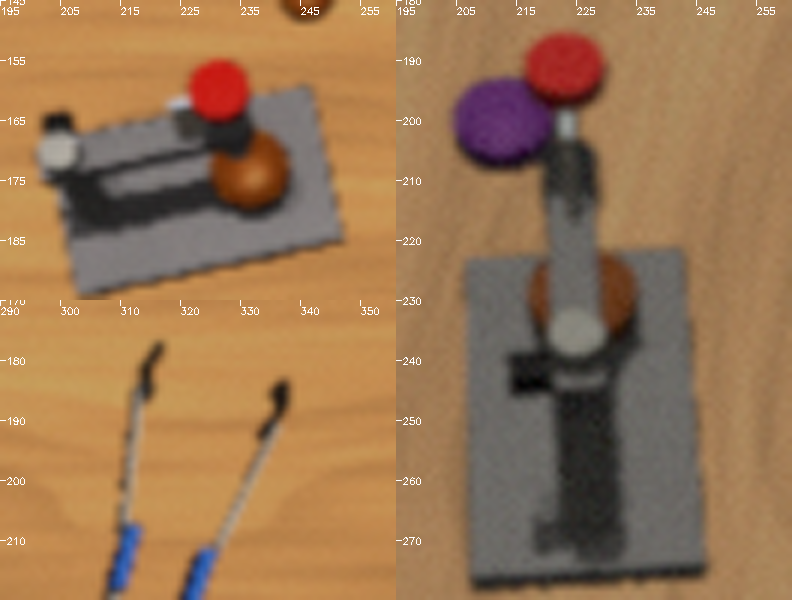

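View pics/c2.png

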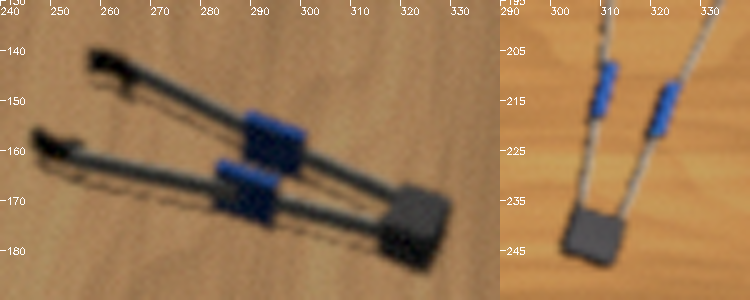

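```bash
python3 - <<'E'
from h import *
np.set_printoptions(precision=1,suppress=True)
d=pickle.load(open("d0.pkl","rb"));T,S=d["top"],d["side"]
def p(n,t,s): q=tri([ray(T,*t),ray(S,*s)]); print(n,q[0],np.array(q[1]))
p("knobtop",(231.5,160),(223,190.2))
p("padA",(310.8,213),(289.2,164.6)); p("padB",(322.8,217),(295.2,154.4)); p("padA'",(310.8,213),(295.2,154.4))
p("block",(308.6,242.4),(323.6,171.6))
print("base top", [plane(T,*c,12) for c in((247,159.2),(252.2,185),(208,193.8))])
print("base side",[plane(S,*c,12) for c in((206.7,223.3),(243.2,221.7),(246,274),(208,275.5))])
print("lens top",plane(T,236.7,173.3,38)); print("knob",plane(T,231.5,160,185),plane(S,223,190.2,185))
print("jaws",plane(T,315.3,181.7,22),plane(T,335.8,188,22))
print("pads34",plane(T,310.8,213,34),plane(T,322.8,217,34),plane(S,289.2,164.6,34),plane(S,295.2,154.4,34))
print("others cover",plane(T,344,132,66),"clip",plane(T,294,131,15),"knob",plane(T,173.5,223,28),"purple",plane(T,269.5,159,15))
E
```

```text
knobtop [615.   81.9 182.3] [0. 0.]
padA [ 483.3 -158.2   31.2] [0.3 0.3]
padB [ 470.3 -195.4   34.6] [0.6 0.6]
padA' [ 473.6 -151.7   79.6] [2.8 2.8]
block [ 390.8 -149.1   28.8] [0.3 0.3]
base top [array([666.9,  46.7,  12. ]), array([578.9,  29. ,  12. ]), array([550. , 173.6,  12. ])]
base side [array([666.6,  51.5,  12. ]), array([578.8,  33.3,  12. ]), array([550.3, 177.7,  12. ]), array([634.5, 194.1,  12. ])]
lens top [612.2  78.3  38. ]
knob [614.2  81.7 185. ] [614.5  84.1 185. ]
jaws [ 586.9 -176.8   22. ] [ 565.7 -242.6   22. ]
pads34 [ 482.6 -157.8   34. ] [ 469.8 -195.4   34. ] [ 483.6 -155.7   34. ] [ 470.9 -196.1   34. ]
others cover [ 740.5 -267.8   66. ] clip [ 764.  -111.4   15. ] knob [452.8 278.3  28. ] purple [666.4 -28.2  15. ]
```

Heights check out: knob top measured 182 against 185, pads 31–35 against 34. The gauge is centred near (614,83), yaw about +11.4°. The tongs grip is near (477,-176), yaw about -18°, which matches the tool's yaw now. I'll go above the red knob with the fingers closed.

```bash
python3 -m pendant '[[0.02,0.0125,0,0,0,0,0],[0.04,0.025,0,0,0,0,0],[0.04,0.025,0,0,0,0,0],[0.04,0.025,0,0,0,0,0],[0.04,0.025,0,0,0,0,0],[0.04,0.025,0,0,0,0,0],[0.04,0.025,0,0,0,0,0],[0.04,0.025,0,0,0,0,0],[0.04,0.025,0,0,0,0,0],[0.04,0.025,0,0,0,0,0],[0.02,0.0125,0,0,0,0,0],[0,0,0,0,0,0,0]]'
python3 - <<'E'
from h import *
from bench import arm
r=arm.get_image("wrist"); pickle.dump(r,open("w1.pkl","wb"))
print({k:v for k,v in r.items() if k!="image"})
cv2.imwrite("pics/w1.png",cv2.resize(r["image"][:,:,::-1],(768,576)))
s=arm.read_state();print(s["position"],s["ee_rot"],s["joints"])
E
```

```text
clock: 1.3
position: [501.0, 222.8, 249.3]
ee_rot: [0.986, -0.166, -0.0, 0.001]
contact_force: [-0.4, 0.2, -0.1]
gripper_width: 0.3
grasp_force: 0.0
{'fx': 297.3186396354542, 'fy': 297.3186396354542, 'cx': 255.62534005447057, 'cy': 193.46086639119076, 'xyz': array([566.74531849, 199.20727613, 372.82925477]), 'rotation': array([-0.57375934,  0.80699416,  0.11376831, -0.08134749])}
[500.25525305 223.93685482 249.38670053] [ 9.86182932e-01 -1.65658812e-01 -4.95798715e-04  3.71176633e-04] [ 7.16591944e-01  2.55225200e-01 -1.82433576e-01 -3.25408856e-04
 -1.13434064e+00  5.21490024e-01]
```

View pics/w1.png

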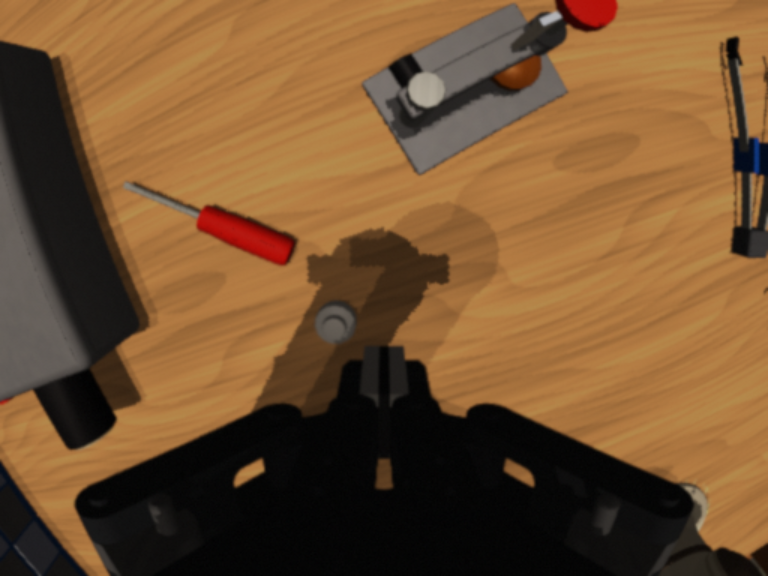

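The wrist view shows the red knob at (587,8), the lens at (517,68), the gauge between them and the chrome knob below at (335,320). I'll finish the move over the knob.

```bash
python3 -m pendant '[[0.02,0.0125,0,0,0,0,0],[0.04,0.025,0,0,0,0,0],[0.04,0.025,0,0,0,0,0],[0.035,0.022,0,0,0,0,0],[0.02,0.0125,0.01,0,0,0,0],[0,0,0.015,0,0,0,0],[0,0,0,0,0,0,0],[0,0,0,0,0,0,0]]'
python3 - <<'E'
from h import *
from bench import arm
r=arm.get_image("wrist"); pickle.dump(r,open("w2.pkl","wb"))
q=arm.get_image("side"); pickle.dump(q,open("s2.pkl","wb"))
a=cv2.resize(r["image"][:,:,::-1],None,fx=1,fy=1)
b=crop(q["image"][:,:,::-1],175,120,100,96,4)
cv2.imwrite("pics/w2.png",np.hstack([cv2.resize(a[:,130:],(382,384)),b]))
s=arm.read_state();print(s["position"],s["ee_rot"],s["contact_force"])
E
```

```text
clock: 2.15
position: [614.7, 84.3, 224.9]
ee_rot: [0.987, -0.163, -0.0, 0.0]
contact_force: [-0.1, -0.3, 0.2]
gripper_width: 0.1
grasp_force: 0.0
[615.11731666  84.48254571 226.02199881] [ 9.86593677e-01 -1.63194215e-01  7.03436905e-04 -2.62733502e-04] [ 0.12086932  0.35375274 -0.13175437]
```

View pics/w2.png

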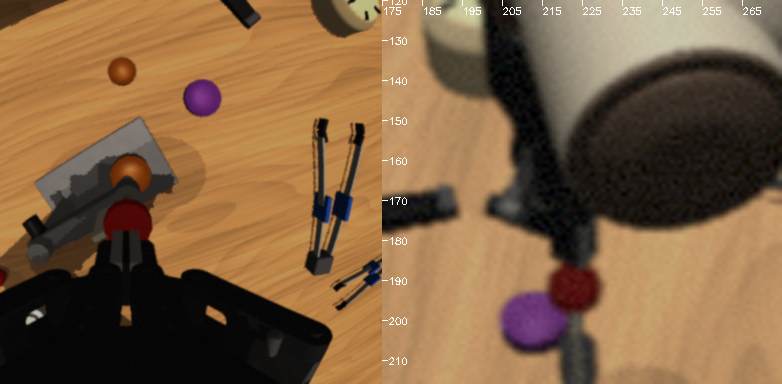

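The fingertips stand just above the red knob in both views, with the knob at (127,220) in the left panel and (574,287) in the right. I'll press in steps while watching the force.

```bash
python3 -m pendant '[[0,0,0.01,0,0,0,0],[0,0,0.01,0,0,0,0],[0,0,0.005,0,0,0,0],[0,0,0.005,0,0,0,0],[0,0,0,0,0,0,0],[0,0,0,0,0,0,0]]'; python3 -m pendant '[[0,0,0.004,0,0,0,0],[0,0,0.004,0,0,0,0],[0,0,0,0,0,0,0],[0,0,0,0,0,0,0]]'
```

```text
clock: 2.85
position: [615.1, 83.4, 195.3]
ee_rot: [0.986, -0.164, 0.0, 0.0]
contact_force: [-1.5, 0.6, 3.2]
gripper_width: 0.1
grasp_force: 1.5
clock: 3.25
position: [615.3, 83.3, 187.0]
ee_rot: [0.986, -0.164, 0.0, -0.0]
contact_force: [-0.3, 1.8, 3.5]
gripper_width: 0.1
grasp_force: 1.8
```

```bash
python3 -m pendant '[[0,0,0.003,0,0,0,0],[0,0,0.002,0,0,0,0],[0,0,0,0,0,0,0]]'; python3 -m pendant '[[0,0,0.0015,0,0,0,0],[0,0,0,0,0,0,0]]';  python3 -m pendant '[[0,0,0.001,0,0,0,0],[0,0,0,0,0,0,0]]'
```

```text
clock: 3.55
position: [615.3, 83.3, 181.8]
ee_rot: [0.986, -0.164, 0.0, -0.0]
contact_force: [-0.4, 0.3, 3.9]
gripper_width: -0.0
grasp_force: 1.9
clock: 3.75
position: [615.3, 83.3, 180.5]
ee_rot: [0.986, -0.164, 0.0, -0.0]
contact_force: [0.7, 1.3, 4.1]
gripper_width: 0.2
grasp_force: 2.0
clock: 3.95
position: [615.3, 83.3, 179.5]
ee_rot: [0.986, -0.164, 0.0, -0.0]
contact_force: [-0.6, 0.3, 3.8]
gripper_width: 0.1
grasp_force: 2.0
```

```bash
for i in 1 2 3; do python3 -m pendant '[[0,0,0.0007,0,0,0,0],[0,0,0,0,0,0,0]]' | grep -E "position|contact"; done
```

```text
position: [615.3, 83.3, 178.9]
contact_force: [1.2, 1.1, 4.5]
position: [615.3, 83.3, 178.8]
contact_force: [-0.7, 1.0, 6.3]
position: [615.3, 83.3, 178.8]
contact_force: [-1.0, 1.1, 8.2]
```

The foot is on the lens (hard stop at TCP z 178.8, force rising). I'll hold for half a second, let it up, then go above the tongs.

```bash
python3 -m pendant '[[0,0,0,0,0,0,0],[0,0,0,0,0,0,0],[0,0,0,0,0,0,0],[0,0,0,0,0,0,0],[0,0,0,0,0,0,0]]'; python3 -m pendant '[[0,0,-0.01,0,0,0,0],[0,0,-0.02,0,0,0,0],[0,0,-0.03,0,0,0,0],[0,0,-0.01,0,0,0,0],[0,0.02,0,0,0,0,0],[-0.01,0.04,0,0,0,0,0.0854],[-0.01,0.045,0,0,0,0,0.0854],[-0.01,0.045,0,0,0,0,0.0854],[-0.01,0.045,0,0,0,0,0.0854],[-0.005,0.045,0,0,0,0,0.0854],[0,0.03,0,0,0,0,0.0854],[0,0.02,0,0,0,0,0.0854]]'; python3 -m pendant '[[0,0,0,0,0,0,0.0854],[0,0,0,0,0,0,0.0854],[0,0,0,0,0,0,0.0854]]'
python3 - <<'E'
from h import *
from bench import arm
r=arm.get_image("wrist"); pickle.dump(r,open("w3.pkl","wb"))
q=arm.get_image("side"); pickle.dump(q,open("s3.pkl","wb"))
cv2.imwrite("pics/w3.png",cv2.resize(r["image"][:,:,::-1],(800,600)))
print(arm.read_state()["position"])
E
```

```text
clock: 5.05
position: [615.3, 83.3, 178.8]
ee_rot: [0.986, -0.164, 0.001, -0.0]
contact_force: [-2.0, 1.0, 8.8]
gripper_width: -0.2
grasp_force: 4.4
clock: 6.25
position: [475.3, -178.7, 245.6]
ee_rot: [0.986, -0.166, -0.002, -0.0]
contact_force: [0.4, -0.4, -0.2]
gripper_width: 85.5
grasp_force: 0.0
clock: 6.55
position: [478.1, -176.1, 246.6]
ee_rot: [0.986, -0.164, -0.001, -0.0]
contact_force: [-0.8, -0.3, -0.9]
gripper_width: 85.7
grasp_force: 0.0
[ 478.62177284 -175.82415319  246.94514209]
```

View pics/w3.png

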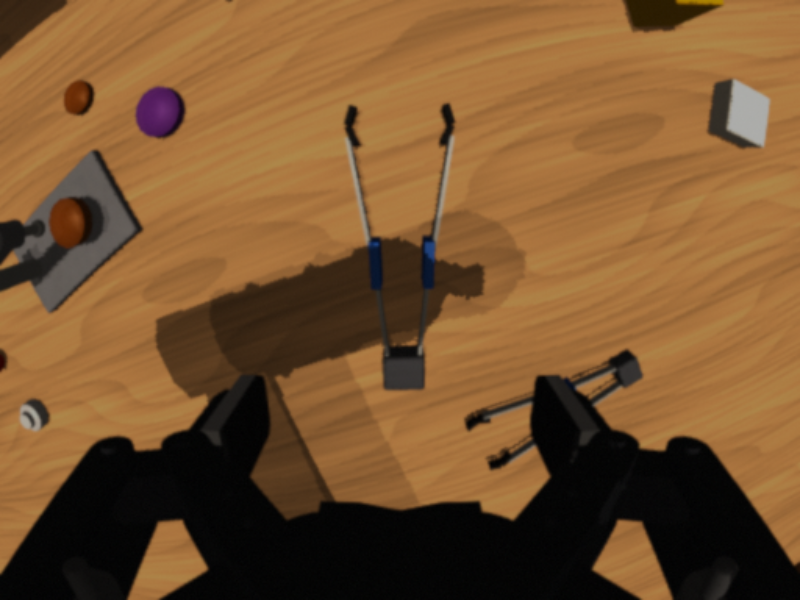

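Well aligned: pads at (375,264) and (428,264), jaws at (351,125) and (447,125), pivot block at (404,370), lens at (70,223). Next I'll compute the offsets.

```bash
cat >> h.py <<'E'
def fray(c,u,v):
    x,y=u-c["cx"],v-c["cy"];r=np.hypot(x,y);t=r/c["fx"]
    d=np.array([np.sin(t)*x/r,np.sin(t)*y/r,np.cos(t)])
    return np.array(c["xyz"]),R.from_quat(c["rotation"]).as_matrix()@d
def fplane(c,u,v,z):
    o,d=fray(c,u,v);return o+d*(z-o[2])/d[2]
E
python3 - <<'E'
from h import *
np.set_printoptions(precision=1,suppress=True)
w=pickle.load(open("w3.pkl","rb"));w1=pickle.load(open("w1.pkl","rb"));w2=pickle.load(open("w2.pkl","rb"));d=pickle.load(open("d0.pkl","rb"));T=d["top"]
k=.64
A=fplane(w,375.5*k,264*k,34);B=fplane(w,428*k,264*k,34);print("pads",A,B,(A+B)/2,np.linalg.norm(A-B))
A=fplane(w,351*k,125*k,26);B=fplane(w,447*k,125*k,26);print("jaws",A,B,(A+B)/2,np.linalg.norm(A-B))
print("block",fplane(w,404*k,370*k,32))
for s,wl,n in((( 375.5,264),(310.8,213),"padA"),((428,264),(322.8,217),"padB")):
    q=tri([fray(w,s[0]*k,s[1]*k),ray(T,*wl)]);print(n,q[0],q[1])
print("lens",fplane(w,70*k,223*k,40),fplane(w1,517/1.5,68/1.5,40),fplane(w2,260,175,40))
q=tri([fray(w,70*k,223*k),fray(w1,517/1.5,68/1.5),fray(w2,260,175)]);print(q)
E
```

```text
pads [ 485.6 -160.7   34. ] [ 473.1 -197.4   34. ] [ 479.3 -179.1   34. ] 38.738479064053756
jaws [ 588.6 -177.3   26. ] [ 565.9 -243.5   26. ] [ 577.2 -210.4   26. ] 69.96486951945921
block [ 397.2 -153.    32. ]
padA [ 483.9 -159.3   23.6] [np.float64(0.26034173653818693), np.float64(0.2603417365382489)]
padB [ 471.  -197.1   23.8] [np.float64(0.21212394634700485), np.float64(0.21212394634700266)]
lens [611.6  75.1  40. ] [607.9  77.8  40. ] [614.2  78.7  40. ]
(array([611.3,  77.8,  36.4]), [np.float64(1.007593962693857), np.float64(3.2387377034871774), np.float64(2.3582907307914316)])
```

```bash
python3 -m pendant '[[0,0.002,0.03,0,0,0,0.0854],[0,0,0.045,0,0,0,0.0854],[0,0,0.045,0,0,0,0.0854],[0,0,0.04,0,0,0,0.0854],[0,0,0.03,0,0,0,0.0854],[0,0,0.02,0,0,0,0.0854],[0,0,0.01,0,0,0,0.0854],[0,0,0,0,0,0,0.0854],[0,0,0,0,0,0,0.0854]]'
```

```text
clock: 7.55
position: [478.8, -178.2, 28.1]
ee_rot: [0.987, -0.164, 0.001, 0.0]
contact_force: [-0.5, 0.5, 0.8]
gripper_width: 85.3
grasp_force: 0.0
```

```bash
python3 -m pendant '[[0,0,0.004,0,0,0,0.0854],[0,0,0,0,0,0,0.06],[0,0,0,0,0,0,0.05],[0,0,0,0,0,0,0.0445],[0,0,0,0,0,0,0.0445],[0,0,0,0,0,0,0.0445],[0,0,0,0,0,0,0.0445],[0,0,0,0,0,0,0.0445]]'
```

```text
clock: 8.35
position: [478.9, -178.5, 24.8]
ee_rot: [0.986, -0.164, 0.001, 0.0]
contact_force: [-1.3, 0.9, 7.8]
gripper_width: 44.9
grasp_force: 12.8
```

The pads are gripped at 44.9 mm. Next I'll lift and check that the tongs come along.

```bash
python3 -m pendant '[[0,0,-0.005,0,0,0,0.0445],[0,0,-0.015,0,0,0,0.0445],[0,0,-0.02,0,0,0,0.0445],[0,0,-0.02,0,0,0,0.0445],[0,0,-0.015,0,0,0,0.0445],[0,0,0,0,0,0,0.0445]]'; python3 -m pendant '[[-0.0078,-0.0136,0,0,0,0,0.0445],[-0.0147,-0.024,0,0,0,0,0.0445],[-0.0147,-0.024,0,0,0,0,0.0445],[-0.0147,-0.024,0,0,0,0,0.0445],[-0.0147,-0.024,0,0,0,0,0.0445],[-0.0147,-0.024,0,0,0,0,0.0445],[-0.0147,-0.024,0,0,0,0,0.0445],[-0.0147,-0.024,0,0,0,0,0.0445],[-0.0078,-0.012,0,0,0,0,0.0445],[0,0,0,0,0,-3,0.0445],[0,0,0,0,0,-6,0.0445],[0,0,0,0,0,-6,0.0445]]'; python3 -m pendant '[[0,0,0,0,0,-6,0.0445],[0,0,0,0,0,-6,0.0445],[0,0,0,0,0,-3.2,0.0445],[0,0,0,0,0,0,0.0445],[0,0,0,0,0,0,0.0445],[0,0,0,0,0,0,0.0445]]'
python3 - <<'E'
from h import *
from bench import arm
r=arm.get_image("wrist"); pickle.dump(r,open("w4.pkl","wb"))
q=arm.get_image("side"); pickle.dump(q,open("s4.pkl","wb"))
a=cv2.resize(r["image"][:,:,::-1],(800,600))
b=crop(q["image"][:,:,::-1],190,150,75,90,4)
a[-360:,-300:]=b
cv2.imwrite("pics/w4.png",a)
s=arm.read_state();print(s["position"],R.from_quat(s["ee_rot"]).as_matrix())
E
```

```text
clock: 8.95
position: [479.2, -178.6, 100.5]
ee_rot: [0.986, -0.164, 0.002, -0.0]
contact_force: [0.5, 0.5, -1.1]
gripper_width: 44.3
grasp_force: 11.4
clock: 10.15
position: [427.7, 43.1, 97.5]
ee_rot: [0.999, -0.032, -0.001, 0.0]
contact_force: [-1.4, 0.1, 0.1]
gripper_width: 45.1
grasp_force: 11.4
clock: 10.75
position: [428.3, 43.0, 98.1]
ee_rot: [0.995, 0.098, -0.0, 0.0]
contact_force: [-0.2, 0.3, -1.2]
gripper_width: 44.6
grasp_force: 11.4
[428.44174563  43.08414518  98.27836237] [[ 9.80707566e-01  1.95480471e-01 -2.33785357e-04]
 [ 1.95480457e-01 -9.80707594e-01 -8.02667095e-05]
 [-2.44965649e-04  3.30177010e-05 -9.99999969e-01]]
```

View pics/w4.png

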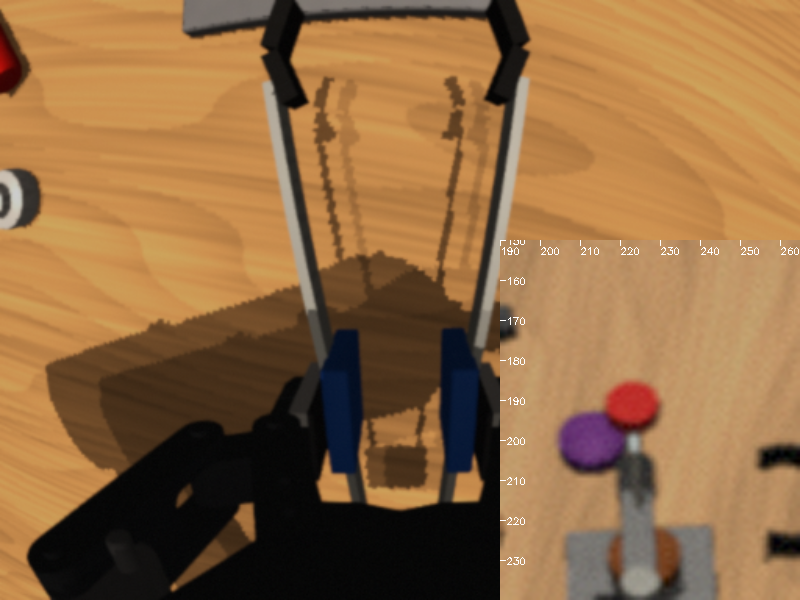

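The tongs are carried level and straight, with jaws at (283,50) and (507,50), symmetric about column 397, and the foot is back up. The lens is just out of view, so I'll move 40 mm forward to see it between the jaws.

```bash
python3 -m pendant '[[0.01,0,0,0,0,0,0.0445],[0.02,0,0,0,0,0,0.0445],[0.01,0,0,0,0,0,0.0445],[0,0,0,0,0,0,0.0445],[0,0,0,0,0,0,0.0445]]'
python3 - <<'E'
from h import *
from bench import arm
r=arm.get_image("wrist"); pickle.dump(r,open("w5.pkl","wb"))
cv2.imwrite("pics/w5.png",crop(r["image"][:,:,::-1],150,0,200,140,4))
s=arm.read_state();print(s["position"],r["xyz"],R.from_quat(r["rotation"]).as_matrix())
E
```

```text
clock: 11.35
position: [467.2, 50.7, 98.0]
ee_rot: [0.995, 0.098, -0.001, 0.0]
contact_force: [-0.1, -0.3, -0.7]
gripper_width: 44.9
grasp_force: 11.4
[466.9116055   50.62611726  98.06278607] [535.52916299  63.8307325  221.45570994] [[ 1.95186544e-01 -9.42238199e-01 -2.72193662e-01]
 [-9.80766039e-01 -1.87642275e-01 -5.37434038e-02]
 [-4.35949917e-04  2.77448289e-01 -9.60740473e-01]]
```

View pics/w5.png

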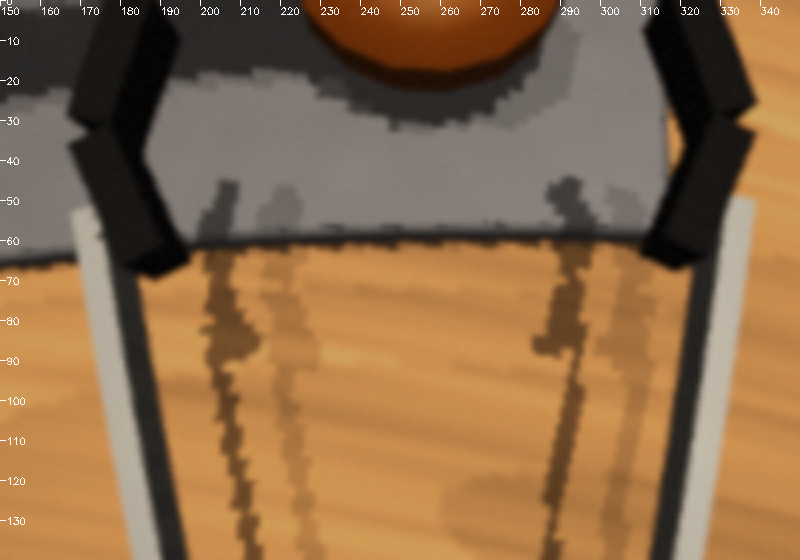

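The lens rim is visible between the jaws: symmetric about u≈257.8, lower edge at v≈22.5. The jaws' mid is u≈253.5, with lips at (197,65) and (310,64).

```bash
python3 - <<'E'
from h import *
np.set_printoptions(precision=1,suppress=True)
w=pickle.load(open("w5.pkl","rb"))
P=np.array([466.9,50.6,98.06]);X=np.array([.9807,.1955,0]);Y=np.array([.1955,-.9807,0])
def rel(n,u,v,z): q=fplane(w,150+u/4,v/4,z)-P; print(n,np.array([q@X,q@Y]),(P+q)[:2])
rel("rim bottom front",430,90,30); rel("rim top front",430,70,42)
rel("rim top at v0 L",303,0,38);rel("rim R",560,0,38)
for z in(100,):
    rel("Lv",97,130,z);rel("Rv",728,120,z);rel("Llip",190,262,z);rel("Rlip",640,255,z);rel("Lj far",110,0,z)
rel("base edge L",190,237,12);rel("base edge R",640,230,12)
E
```

```text
rim bottom front [127.8   1.6] [592.6  74.1]
rim top front [127.5   1.5] [592.2  74.1]
rim top at v0 L [141.4 -18.1] [602.  96.]
rim R [141.5  21.7] [609.9  57. ]
Lv [104.  -33.2] [562.4 103.5]
Rv [104.8  31.8] [575.9  39.9]
Llip [ 88.8 -23.2] [549.5  90.7]
Rlip [89.5 22.4] [559.   46.1]
Lj far [118.9 -32.2] [577.2 105.5]
base edge L [107.1 -40.3] [564.1 111.1]
base edge R [108.2  38.3] [580.5  34.2]
```

```bash
python3 -m pendant '[[-0.01,0.0022,0,0,0,0,0.0445],[-0.005,0,0.01,0,0,0,0.0445],[0,0,0.02,0,0,0,0.0445],[0,0,0.015,0,0,0,0.0445],[0,0,0.01,0,0,0,0.0445],[0,0,0,0,0,0,0.0445],[0,0,0,0,0,0,0.0445]]'
python3 - <<'E'
from h import *
from bench import arm
np.set_printoptions(precision=2,suppress=True)
s=arm.read_state();p=s["position"];r=R.from_quat(s["ee_rot"]).as_matrix()
L=np.array([614.0,78.3,42.8]);J=r@np.array([104.4,-.6,0])
print(p,s["contact_force"],"remaining tool",r.T@(L-p-J))
c=arm.get_image("wrist");print(s["joints"])
E
```

```text
clock: 12.1
position: [453.4, 45.8, 43.7]
ee_rot: [0.995, 0.099, 0.0, 0.0]
contact_force: [-0.3, -0.4, -0.6]
gripper_width: 44.5
grasp_force: 11.4
[453.42  45.82  43.73] [-0.27 -0.37 -0.61] remaining tool [59.43  0.26  0.97]
[ 0.46  0.38 -0.65  0.   -0.54  1.31]
```

```bash
python3 -m pendant '[[0.01,0,0.001,0,0,0,0.0445],[0.015,0,0,0,0,0,0.0445],[0.015,0,0,0,0,0,0.0445],[0.01,0,0,0,0,0,0.0445],[0.006,0,0,0,0,0,0.0445],[0.0034,0,0,0,0,0,0.0445],[0,0,0,0,0,0,0.0445],[0,0,0,0,0,0,0.0445],[0,0,0,0,0,0,0.0445]]'
python3 - <<'E'
from h import *
from bench import arm
np.set_printoptions(precision=2,suppress=True)
s=arm.read_state();p=s["position"];r=R.from_quat(s["ee_rot"]).as_matrix()
L=np.array([614.0,78.3,42.8]);J=r@np.array([104.4,-.6,0])
print(p,s["contact_force"],"remaining tool",r.T@(L-p-J))
c=arm.get_image("wrist");pickle.dump(c,open("w6.pkl","wb"))
t=arm.get_image("top")["image"][:,:,::-1]
cv2.imwrite("pics/w6.png",np.hstack([crop(c["image"][:,:,::-1],150,0,200,140,3),crop(t,215,150,50,50,4)] if 0 else [crop(c["image"][:,:,::-1],150,0,200,140,3)]+[np.vstack([crop(t,205,145,50,50,4),np.zeros((220,200,3),np.uint8)])]))
E
```

```text
clock: 13.05
position: [511.2, 57.3, 42.4]
ee_rot: [0.995, 0.098, -0.0, 0.0]
contact_force: [0.6, -0.3, -0.9]
gripper_width: 44.6
grasp_force: 11.4
[511.2   57.34  42.4 ] [ 0.56 -0.32 -0.94] remaining tool [ 0.52  0.19 -0.45]
```

View pics/w6.png

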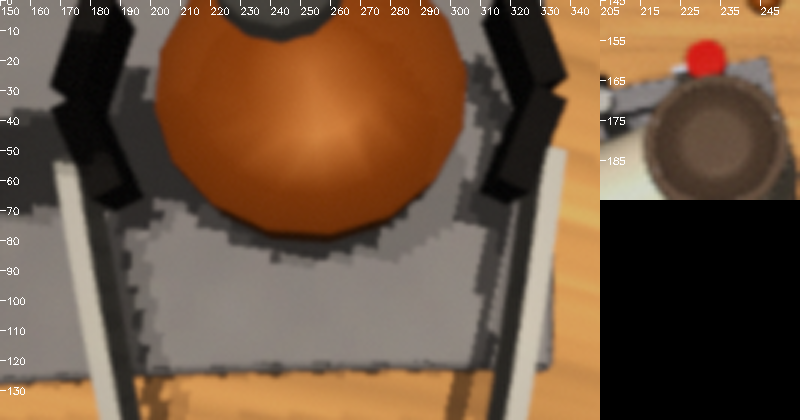

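The lens sits centred between the jaws: edges at 155 and 466 px, V corners at 53 and 567, both mid 310. I'll close on it.

```bash
python3 -m pendant '[[0,0,0,0,0,0,0.042],[0,0,0,0,0,0,0.04],[0,0,0,0,0,0,0.038],[0,0,0,0,0,0,0.036],[0,0,0,0,0,0,0.03],[0,0,0,0,0,0,0.02],[0,0,0,0,0,0,0.02],[0,0,0,0,0,0,0.02],[0,0,0,0,0,0,0.02],[0,0,0,0,0,0,0.02]]'
```

```text
clock: 14.15
position: [511.7, 57.5, 42.4]
ee_rot: [0.995, 0.099, 0.0, -0.0]
contact_force: [-1.0, -0.8, 0.2]
gripper_width: 35.4
grasp_force: 58.9
```

The fingers stopped at 35.4 mm with 59 N, so the tongs are closed on something. I'll lift 8 mm and check by colour that the lens moves with the tongs.

```bash
cat > amber.py <<'E'
from h import *
from bench import arm
def amber():
    c=arm.get_image("wrist");h=cv2.cvtColor(c["image"],cv2.COLOR_RGB2HSV)
    m=cv2.inRange(h,(4,200,60),(16,255,255));m[:,:150]=0;m[:,350:]=0;m[140:]=0
    n,l,s,ce=cv2.connectedComponentsWithStats(m);i=1+np.argmax(s[1:,4])
    st=arm.read_state();print("blob x,y,w,h,area",s[i],"z",st["position"].round(1),st["contact_force"].round(1),st["gripper_width"].round(1),st["grasp_force"].round(1))
amber()
E
python3 amber.py; python3 -m pendant '[[0,0,-0.002,0,0,0,0.02],[0,0,-0.003,0,0,0,0.02],[0,0,-0.003,0,0,0,0.02],[0,0,0,0,0,0,0.02],[0,0,0,0,0,0,0.02]]'; python3 amber.py
```

```text
clock: 14.7
position: [511.7, 57.5, 50.5]
ee_rot: [0.995, 0.098, 0.0, -0.0]
contact_force: [0.6, 0.2, -1.3]
gripper_width: 35.2
grasp_force: 59.2Traceback (most recent call last):
  File "amber.py", line 8, in <module>
    amber()
    ~~~~~^^
  File "amber.py", line 7, in amber
    st=arm.read_state();print("blob x,y,w,h,area",s[i],"z",st["position"].round(1),st["contact_force"].round(1),st["gripper_width"].round(1),st["grasp_force"].round(1))
                                                                                                                ^^^^^^^^^^^^^^^^^^^^^^^^^
AttributeError: 'float' object has no attribute 'round'
Traceback (most recent call last):
  File "amber.py", line 8, in <module>
    amber()
    ~~~~~^^
  File "amber.py", line 7, in amber
    st=arm.read_state();print("blob x,y,w,h,area",s[i],"z",st["position"].round(1),st["contact_force"].round(1),st["gripper_width"].round(1),st["grasp_force"].round(1))
                                                                                                                ^^^^^^^^^^^^^^^^^^^^^^^^^
AttributeError: 'float' object has no attribute 'round'
```

```bash
cat > amber.py <<'E'
from h import *
from bench import arm
def blob(c):
    h=cv2.cvtColor(c["image"],cv2.COLOR_RGB2HSV)
    m=cv2.inRange(h,(4,200,60),(16,255,255));m[:,:150]=0;m[:,350:]=0;m[140:]=0
    s=cv2.connectedComponentsWithStats(m)[2];return s[1+np.argmax(s[1:,4])]
st=arm.read_state()
print("w6",blob(pickle.load(open("w6.pkl","rb"))),"now",blob(arm.get_image("wrist")),st["position"].round(1),st["contact_force"].round(1),st["gripper_width"],st["grasp_force"])
E
python3 amber.py; python3 -m pendant '[[0,0,-0.003,0,0,0,0.02],[0,0,-0.003,0,0,0,0.02],[0,0,0,0,0,0,0.02]]'; python3 amber.py
```

```text
w6 [ 202    0  103   78 5561] now [ 202    0  104   80 5448] [511.6  57.5  50.4] [ 0.1  0.7 -2. ] 35.347223024198385 59.15915432909969
clock: 15.1
position: [512.1, 57.7, 57.0]
ee_rot: [0.995, 0.099, 0.001, -0.0]
contact_force: [0.2, 0.4, -1.7]
gripper_width: 35.1
grasp_force: 59.2
w6 [ 202    0  103   78 5561] now [ 202    0  104   80 5112] [512.1  57.7  57. ] [ 0.2  0.4 -1.7] 35.119626859893664 59.19869703015138
```

The blob is unchanged while rising, so the lens travels with the tongs. I'll retreat straight out along -x, then raise.

```bash
python3 -m pendant '[[-0.005,0,0,0,0,0,0.02],[-0.01,0,0,0,0,0,0.02],[-0.015,0,0,0,0,0,0.02],[-0.02,0,0,0,0,0,0.02],[-0.02,0,0,0,0,0,0.02],[-0.02,0,0,0,0,0,0.02],[-0.01,0,0,0,0,0,0.02],[-0.005,0,0,0,0,0,0.02],[0,0,0,0,0,0,0.02]]'; python3 -m pendant '[[0,0,-0.01,0,0,0,0.02],[0,0,-0.02,0,0,0,0.02],[0,0,-0.02,0,0,0,0.02],[0,0,-0.02,0,0,0,0.02],[0,0,-0.02,0,0,0,0.02],[0,0,-0.02,0,0,0,0.02],[0,0,-0.01,0,0,0,0.02],[0,0,0,0,0,0,0.02],[0,0,0,0,0,0,0.02],[0,0,0,0,0,0,0.02],[0,0,0,0,0,0,0.02],[0,0,0,0,0,0,0.02]]'; python3 amber.py
```

```text
clock: 16.05
position: [408.6, 36.9, 56.6]
ee_rot: [0.995, 0.099, 0.0, -0.0]
contact_force: [0.6, -0.1, -0.8]
gripper_width: 35.3
grasp_force: 59.2
clock: 17.25
position: [408.5, 36.8, 175.8]
ee_rot: [0.995, 0.098, -0.001, 0.0]
contact_force: [0.3, 0.3, -1.3]
gripper_width: 35.5
grasp_force: 59.4
w6 [ 202    0  103   78 5561] now [ 202    0  104   80 6355] [408.5  36.8 175.8] [ 0.3  0.3 -1.3] 35.49498930503872 59.38228800187062
```

```bash
python3 -c "
from bench import arm
print(arm.job_done())"
```

```text
the job is handed in; nothing more can be done
None
```

I pressed the gauge foot onto the lens and let it spring back, then lifted the lens off in the larger tongs and handed the job in with it held level about 16 cm above the table; no verdict came back.

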